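Seat a press-fit connector with one turn of the screw press

ROBOT

A 6-joint arm with a two-finger parallel gripper is mounted at the origin on a cart in front of the work surface, level with it; the furniture and walls round the work are solid. World frame = base frame: x ahead of the robot, y to its left, z up, the work surface at z = 0. Lengths are in m, angles in rad, forces in N, time in s.
With the tool pointing down it reaches from about 0.25 to 0.775 m from the base axis. Payload 4 kg.
Tool frame: the origin (TCP) lies at the very end of the fingers, on their centre line; the grasp point (between the pads) lies 19 mm behind it; z points along the fingers, y is the line along which they close (so a half turn about z gives the same grasp; the last joint's range is limited). The gripper opens to 94 mm and grips with 3 to 60 N. Pads are 16 mm wide; open, the fingers measure 119 mm over their backs; the gripper's body (75 mm by 177 mm) begins 78 mm behind the grasp point.
Start: joints at [-0.103, 0.087, 1.371, -0, 1.684, -0.103], TCP at [0.55, -0, 0.206] pointing down, gripper open.
Joint ranges: [-3.1, 3.1], [-0.76, 2.03], [0.27, 2.55], [-1.08, 4.22], [0.17, 2.65], [-2.57, 2.57]. Speed limits (rad/s): [2.79, 2.79, 3.14, 3.14, 3.14, 3.14].

INTERFACE

Orientations are given as a 3x3 rotation matrix whose columns are the frame's x, y, z axes.
In Python, from rig import arm, eyes, close_job gives the robot as it stands. The module is installed in compiled form; this text tells all that it offers.
- The arm moves only by the tool apply_moves, never from a script. Its argument "commands" is a list of rows, each a list of 4 numbers: the shift along the tool's x, y, z scaled (see below), then the turn about the tool's z scaled (see below). In form: [[x, y, z, yaw], ...]. A call has 1 to 12 rows; each row is the pose to reach, as a shift and turn from the pose commanded when the call began, along the tool's axes at that moment; what a row does not reach only later rows make up. The controller multiplies each number of a shift by 0.12 m and each number of a turn by pi/2 rad. A row lasts 1/10 s, in which the tool goes at most 50 mm and 8.59 degrees, less where a joint would pass 70% of its speed; a pose out of reach is approached as far as the arm can. A call with a number of a shift or a turn outside -1 to 1 is refused whole. A call with a gripper value outside its range is refused whole. "gripper" is the closure, from -1 (fully open) to 1 (shut), so that 0 is half open, set as the call begins (left out, the last holds). The fingers move at their own pace and stop on an object; "force" is the grip in N (left out, the last holds). Time passes only in rows, so rows that repeat a pose let the fingers close. It gives the time, the measured TCP pose, the force, the opening and the grip force at its end, in the units of the state.
- arm.state(): the state, without advancing time (a new reading comes with each control period).
- eyes.camera(name): name is "scene" or "side" or "wrist"; returns the picture (480x640x3 uint8, red, green, blue); there is no depth.
- eyes.get_calibration(name): a dict with "fx", "fy", "cx", "cy" (pixels), "R" (3x3) and "t" (3): a world point X has camera coordinates R X + t. Camera axes: x right, y down, z forward; pixel columns grow to the right and rows downward; lengths in m; the calibration is good to about 2 mm. The wrist camera is an equidistant fisheye: a pixel r from the principal point sees the ray r / f radians off the axis. A picture is of the moment at which its call begins: read the wrist's pose just before it. get_calibration takes no time and is no camera call; for the wrist camera it gives the pose at the moment of the call.
- close_job(): hands the job in; it is judged then, once.
The state is a dict: "t": time; "joints": joint angles; "joint_velocities": joint speeds; "tau": joint torques, N m; "eef_pos": TCP position; "tool_rot": TCP orientation; "ft_force": force on the tool from outside, world axes, zero at the start; "wrist_torque": the same for the moment, N m; "gripper_width": opening from 0.0 (shut) to 1.0 (fully open); "grasp_force": force on a finger pad.
Only numpy, scipy, OpenCV 4.12 (cv2) and the standard library are available. Lean on these libraries where they do the work, as an engineer would, in place of code of your own. Each camera call takes 0.05 s, during which the arm holds its last target. There are 200 camera calls.

TASK

The black connector on the green circuit board has to be pressed home with the bench screw press. First push the press's tray by its upright end plate fully in against its stop, so that the connector stands under the ram; then push the hand wheel round by its upright handle, clockwise seen from above, through exactly one full turn and leave it there, so that the connector is seated to its height and not pressed deeper. Only push, with the fingertips or the outside of the fingers: do not take the handle or the plate between the fingers, and leave everything else on the bench where it lies.

Things in the scene. Friction and masses are not known exactly. Their poses are not given: they have to be found in the camera images.
- hub (a point): Point on the axis of the hand wheel, on top of its hub nut, 204 mm over the bench. The dark wheel (rim 133 mm outer diameter, rim top about 194 mm over the bench, three spokes) lies level on top of the blue two-column press and turns about a vertical axis. The sides of the press below it reach 102 mm from the axis along x of point push_plate and stay below 170 mm height.
- handle (a point): Middle of the wheel's upright black handle, a round grip 18 mm in diameter and 45 mm long that stands on the rim 55 mm from the wheel's axis, its lower end 200 mm and its top 245 mm over the bench. The point lies on the grip's axis, 222 mm over the bench. At the start it may stand in any direction from the hub.
- wheel (a joint): Angle of the hand wheel, rad: 0 at the start, growing clockwise seen from above; one full turn is 6.283. The wheel stays where it is left (friction about 0.12 N m, some 2 N at the handle). One turn lowers the ram by 6 mm.
- push_plate (a point): Middle of the outer face of the tray's upright grey metal end plate: 104 mm wide, 10 mm thick, from 24 to 74 mm over the bench; the point is 49 mm over the bench. The tray slides along +y of this point (level, into the press; the press may stand turned by up to 20 degrees); push the outer face in that direction. With the tray home the face is 169 mm from the wheel's axis.
- tray (a joint): Tray position, m: 0 when fully home against its stop, negative when pulled out (-0.075 to -0.050 at the start). It slides with about 3 N of friction and stays where it is left.
- connector (a joint): How far the connector has been pressed down, m: 0 at the start, 5.5 mm proud of the board; 0.0055 when seated. It only moves when the ram pushes it: the ram starts 0.5 mm above it, so one full turn of the wheel seats it.
- parts_bin: Bystander: small dark open bin with spare connectors, 75 x 105 x 30 mm, origin at its underside, loose.
- red_cutters: Bystander: red-handled side cutters lying flat, 116 mm long, loose.
- blue_pliers: Bystander: blue-handled long-nose pliers lying flat, 116 mm long, loose.
- red_driver: Bystander: red screwdriver, 162 mm long, loose.
- yellow_driver: Bystander: yellow screwdriver, 202 mm long, loose.
- metal_tweezers: Bystander: steel tweezers, 113 mm long, loose.
- grey_spool: Bystander: solder spool standing upright, 60 mm diameter, 62 mm high, loose.
- spare_board: Bystander: brown populated circuit board lying flat, 84 x 130 x 14 mm, loose.
- blue_cap: Bystander: blue capacitor lying flat, 45 mm long, loose.

How it is judged:
By the outcome, as a careful person would: the job done as asked, in the order asked, and still so for the second after the job is handed in, with the robot touching nothing.
It also fails if it takes over 64 s, if anything falls off the work surface, if the arm or the gripper's body presses on something with over 40 N, if the wrist force passes 120 N, or if a joint passes its speed limit or range.

## Working session

There is one attempt and no reset: what is moved stays moved. The work goes in short steps, Python scripts to look and compute and a tool call to move; the robot and the scene stay as the last step left them, time stands still between calls to the robot, and variables do not carry over. Pictures are saved under pics/ and viewed, at most 10 in all, crops included, and the job is handed in when it is done.

Besides the shell and the picture viewer there is one more tool, called after ">>>" in YAML: its name, and indented under it one key for each argument. apply_moves: Moves the arm, as the interface text tells. Its arguments: {"type":"object","properties":{"commands":{"type":"array"},"gripper":{"type":"number"},"force":{"type":"number"}},"required":["commands"]}

```bash
mkdir -p pics
python3 - <<'E'
from rig import arm, eyes
import cv2, numpy as np
s=arm.state(); print(s['t'],s['eef_pos'],np.round(s['tool_rot'],3),s['gripper_width'])
for n in ('scene','side'):
    im=eyes.camera(n); cv2.imwrite(f'pics/{n}0.png',im[:,:,::-1])
    c=eyes.get_calibration(n); print(n,{k:np.round(v,4).tolist() for k,v in c.items()})
E
```

```text
0.0 [5.49450250e-01 6.23433692e-05 2.04288971e-01] [[-0.     1.    -0.002]
 [ 1.     0.     0.   ]
 [ 0.    -0.002 -1.   ]] 1.0054885669232596
scene {'fx': 576.9082, 'fy': 576.9082, 'cx': 314.7845, 'cy': 232.9535, 'R': [[0.8754, -0.4833, -0.0079], [-0.3315, -0.5886, -0.7373], [0.3517, 0.6481, -0.6755]], 't': [-0.5339, 0.2458, 1.2071]}
side {'fx': 471.1782, 'fy': 471.1782, 'cx': 314.2984, 'cy': 230.6816, 'R': [[-0.9254, -0.3788, 0.0093], [-0.2031, 0.4752, -0.8561], [0.3199, -0.7942, -0.5167]], 't': [0.5016, 0.2844, 1.0152]}
```

View pics/scene0.png

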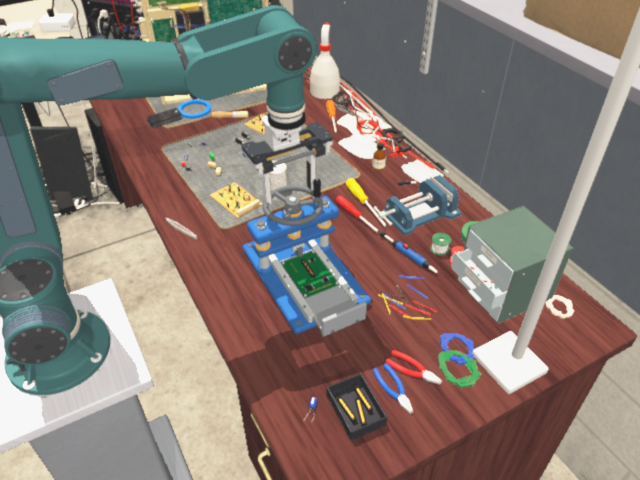

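View pics/side0.png

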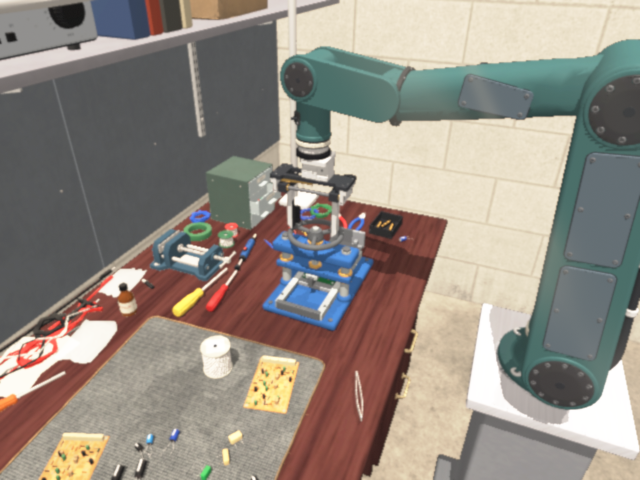

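The scene view shows the wheel at about (292,205), its handle at about (318,187) and the tray end plate at about (335,313). I'll enlarge both views.

```bash
cat > h.py <<'E'
import numpy as np
from rig import arm, eyes
def ray(n,u,v):
    c=eyes.get_calibration(n); R=np.array(c['R']); t=np.array(c['t'])
    d=R.T@np.array([(u-c['cx'])/c['fx'],(v-c['cy'])/c['fy'],1]); return -R.T@t,d
def onz(n,u,v,z):
    o,d=ray(n,u,v); return o+d*(z-o[2])/d[2]
def proj(n,X):
    c=eyes.get_calibration(n); p=np.array(c['R'])@X+np.array(c['t']); return p[0]/p[2]*c['fx']+c['cx'],p[1]/p[2]*c['fy']+c['cy']
E
python3 - <<'E'
from h import *
import cv2
a=cv2.imread('pics/scene0.png')[160:340,230:390]; b=cv2.imread('pics/side0.png')[190:330,250:390]
a=cv2.resize(a,None,fx=3.3,fy=3.3,interpolation=cv2.INTER_CUBIC); b=cv2.resize(b,None,fx=4,fy=4,interpolation=cv2.INTER_CUBIC)
cv2.imwrite('pics/a.png',a); cv2.imwrite('pics/b.png',b)
E
```

```text
(no output)
```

View pics/a.png

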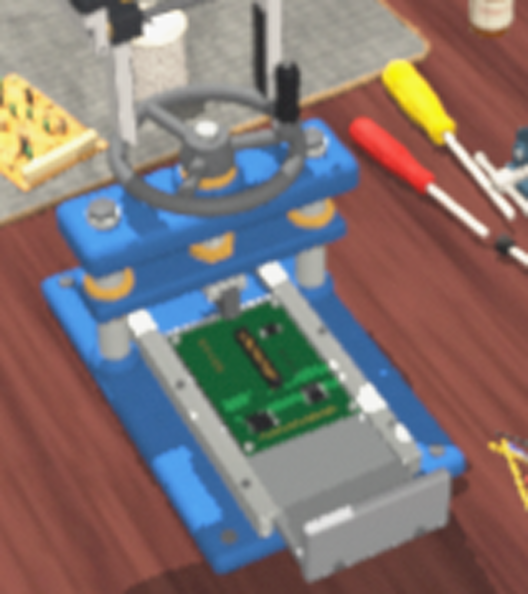

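View pics/b.png

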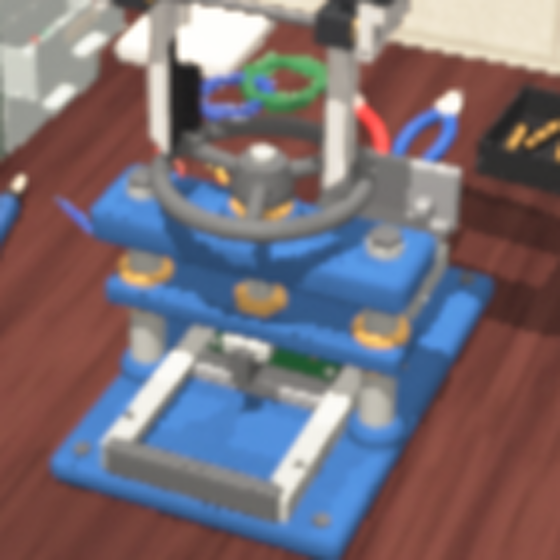

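Crop a shows the hub at scene (292.7,198.8), the handle top at (317.3,180.6) and its bottom at (317,196.4). The plate's outer face corners are TL (322.4,320), TR (366,305), BR (365.5,319) and BL (324,335). In crop b the hub is at side (316.2,228).

Run:
```python
from h import *
np.set_printoptions(precision=4,suppress=True)
h1=onz('scene',292.7,198.8,.204);h2=onz('side',316.2,228,.204);print('hub',h1,h2)
ht=onz('scene',317.3,181.5,.243);hb=onz('scene',317,196.4,.2)
print('handle',ht,hb,[np.linalg.norm((x-h1)[:2]) for x in (ht,hb)],[np.degrees(np.arctan2(*(x-h1)[1::-1])) for x in (ht,hb)])
tl=onz('scene',322.4,320,.074);tr=onz('scene',366,305.5,.074);br=onz('scene',365.5,319,.024);bl=onz('scene',324,335,.024)
print(tl,tr,bl,br,np.linalg.norm(tr-tl),np.linalg.norm(br-bl))
for l,r in((tl,tr),(bl,br)):
    e=(r-l)[:2]/np.linalg.norm((r-l)[:2]); print('edge angle',np.degrees(np.arctan2(e[1],e[0])),'mid',(l+r)/2)
```

```text
hub [ 0.546 -0.02   0.204] [ 0.544  -0.0114  0.204 ]
handle [ 0.5976 -0.0372  0.243 ] [ 0.5982 -0.0343  0.2   ] [np.float64(0.05435552269785769), np.float64(0.054113448070500024)] [np.float64(-18.477173872018863), np.float64(-15.317311440903131)]
[ 0.4899 -0.2503  0.074 ] [ 0.5874 -0.2612  0.074 ] [ 0.4932 -0.2514  0.024 ] [ 0.5914 -0.2578  0.024 ] 0.09811569881596448 0.09844096648576141
edge angle -6.377960514021816 mid [ 0.5387 -0.2557  0.074 ]
edge angle -3.739111520512872 mid [ 0.5423 -0.2546  0.024 ]
```

>>> apply_moves:
  commands:
    - [0,0,-0.35,0]
    - [0,0,-0.7,0]
    - [0,0,-1,0]
    - [0,0,-1,0]

```text
t: 0.5
eef_pos: [0.5516, -0.0001, 0.3318]
tool_rot: [[-0.0, 1.0, 0.011], [1.0, 0.0, -0.001], [-0.001, 0.011, -1.0]]
ft_force: [0.4, -0.2, 0.5]
gripper_width: 1.0
grasp_force: 0.0
```

Run:
```python
from h import *
import cv2,pickle
c={}
for n in ('scene','side','wrist'):
    c[n]=eyes.get_calibration(n); im=eyes.camera(n); cv2.imwrite(f'pics/{n}1.png',im[:,:,::-1])
pickle.dump(c,open('c1.pkl','wb'))
w=cv2.imread('pics/wrist1.png'); s=cv2.resize(cv2.imread('pics/side1.png')[190:290,260:380],None,fx=4,fy=4,interpolation=cv2.INTER_CUBIC)
cv2.imwrite('pics/c.png',s); print(c['wrist'])
```

```text
{'fx': 371.64829954431775, 'fy': 371.64829954431775, 'cx': 324.3083360954778, 'cy': 242.74765393306538, 'R': array([[ 9.99999519e-01, -4.92444687e-04,  8.48800658e-04],
       [-6.98249178e-04, -9.64831501e-01,  2.62868193e-01],
       [ 6.89501568e-04, -2.62868659e-01, -9.64831380e-01]]), 't': array([-0.55017986, -0.05762968,  0.50687238])}
```

View pics/wrist1.png

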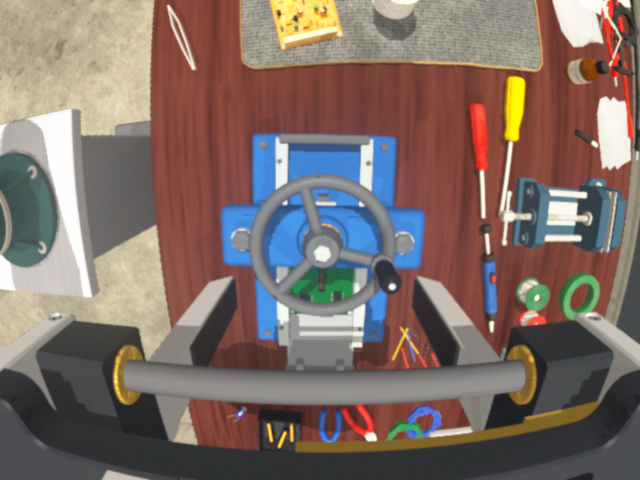

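View pics/c.png

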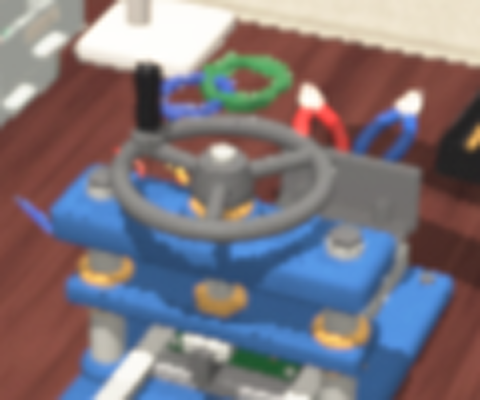

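The wrist view shows the hub at (321,252), handle top at (393,286), column bolts at (240,239) and (404,241), and the press nearly square to world. The side crop puts the handle top at (297,206.5) and its bottom at (297.5,222).

```bash
cat >> h.py <<'E'
def wonz(c,u,v,z):
    a,b=(u-c['cx']),(v-c['cy']); r=np.hypot(a,b); th=r/c['fx']
    d=np.array([a/r*np.sin(th),b/r*np.sin(th),np.cos(th)]) if r else np.array([0,0,1.])
    R=np.array(c['R']); o=-R.T@np.array(c['t']); d=R.T@d; return o+d*(z-o[2])/d[2]
E
python3 - <<'E'
from h import *
import pickle
np.set_printoptions(precision=4,suppress=True)
c=pickle.load(open('c1.pkl','rb'))['wrist']
H=wonz(c,321,252,.204); T=wonz(c,393,286,.245)
print(H,T,np.linalg.norm((T-H)[:2]),np.degrees(np.arctan2(*(T-H)[1::-1])))
a,b=wonz(c,240,239,.17),wonz(c,404,241,.17);print('cols',a,b,(a+b)/2)
print('rim l,r', wonz(c,249,246,.19),wonz(c,395,246,.19))
print('rim t,b', wonz(c,321,176,.19),wonz(c,321,314,.19))
for u,z in ((206.5,.245),(222,.2)): print('side handle',onz('side',297+.3*(u>210),u,z))
# rails along y
print('rail',wonz(c,282,150,.03),wonz(c,368,150,.03), wonz(c,258,150,.02),wonz(c,262,330,.02),wonz(c,391,150,.02),wonz(c,384,330,.02))
E
```

```text
[ 0.5472 -0.0126  0.204 ] [ 0.6022 -0.0275  0.245 ] 0.05696616386338919 -15.126037003705306
cols [ 0.4702 -0.0101  0.17  ] [ 0.6255 -0.0122  0.17  ] [ 0.5478 -0.0111  0.17  ]
rim l,r [ 0.4829 -0.0113  0.19  ] [ 0.613  -0.0114  0.19  ]
rim t,b [0.5472 0.0501 0.19  ] [ 0.5469 -0.0776  0.19  ]
side handle [ 0.5963 -0.0204  0.245 ]
side handle [ 0.5985 -0.0259  0.2   ]
rail [0.4965 0.0701 0.03  ] [0.6057 0.0701 0.03  ] [0.4637 0.0707 0.02  ] [ 0.4573 -0.1892  0.02  ] [0.6372 0.0707 0.02  ] [ 0.6388 -0.1892  0.02  ]
```

>>> apply_moves:
  commands:
    - [-0.4,0,0,0]
    - [-0.8,0,0,0]
    - [-1,0,0,0]
  gripper: 1
  force: 20

```text
t: 0.95
eef_pos: [0.549, -0.1226, 0.322]
tool_rot: [[0.002, 1.0, -0.006], [1.0, -0.002, 0.001], [0.001, -0.006, -1.0]]
ft_force: [0.3, 0.5, -0.9]
gripper_width: 0.783
grasp_force: 0.0
```

>>> apply_moves:
  commands:
    - [-0.4,0,0,0]
    - [-0.8,0,0,0]
    - [-1,0,0,0]

```text
t: 1.25
eef_pos: [0.5487, -0.2432, 0.3215]
tool_rot: [[0.003, 1.0, -0.006], [1.0, -0.003, 0.002], [0.002, -0.006, -1.0]]
ft_force: [0.5, 0.4, 0.0]
gripper_width: 0.527
grasp_force: 0.0
```

>>> apply_moves:
  commands:
    - [-0.35,0,0,0]
    - [-0.67,0,0.3,0]
    - [-0.67,0,0.65,0]
    - [-0.67,0,1,0]

```text
t: 1.65
eef_pos: [0.5484, -0.3213, 0.2004]
tool_rot: [[0.003, 1.0, -0.004], [1.0, -0.003, 0.003], [0.003, -0.004, -1.0]]
ft_force: [0.8, -0.7, -0.1]
gripper_width: 0.185
grasp_force: 0.0
```

>>> apply_moves:
  commands:
    - [0,0,0.3,0]
    - [0,0,0.6,0]
    - [0,0,0.9,0]
    - [0,0,0.9,0]
    - [0,0,0.9,0]

```text
t: 2.15
eef_pos: [0.5488, -0.3195, 0.0954]
tool_rot: [[-0.0, 1.0, -0.004], [1.0, 0.0, 0.003], [0.003, -0.004, -1.0]]
ft_force: [-0.6, 0.1, 0.6]
gripper_width: 0.002
grasp_force: 0.0
```

>>> apply_moves:
  commands:
    - [0,0,0.2,0]
    - [0,0,0.4,0]
    - [0.15,0,0.4,0]
    - [0.3,0,0.4,0]
    - [0.42,0,0.4,0]

```text
t: 2.65
eef_pos: [0.5515, -0.2685, 0.0524]
tool_rot: [[-0.001, 1.0, 0.004], [1.0, 0.001, -0.002], [-0.002, 0.004, -1.0]]
ft_force: [0.8, 0.2, 0.4]
gripper_width: 0.004
grasp_force: 0.0
```

>>> apply_moves:
  commands:
    - [0.05,0,0,0]
    - [0.1,0,0,0]
    - [0.15,0,0,0]
    - [0.2,0,0,0]
    - [0.25,0,0,0]
    - [0.3,0,0,0]
    - [0.35,0,0,0]
    - [0.4,0,0,0]
    - [0.45,0,0,0]
    - [0.48,0,0,0]
    - [0.5,0,0,0]
    - [0.5,0,0,0]

```text
t: 3.85
eef_pos: [0.5496, -0.2091, 0.0491]
tool_rot: [[-0.001, 1.0, -0.001], [1.0, 0.001, 0.001], [0.001, -0.001, -1.0]]
ft_force: [0.1, -1.5, 0.4]
gripper_width: 0.007
grasp_force: 0.4
```

Contact is made and the tray is sliding, so I'll keep going gently until the force rises at the stop.

>>> apply_moves:
  commands:
    - [0.03,0,0,0]
    - [0.06,0,0,0]
    - [0.09,0,0,0]
    - [0.11,0,0,0]
    - [0.13,0,0,0]
    - [0.13,0,0,0]

```text
t: 4.45
eef_pos: [0.5498, -0.1941, 0.0493]
tool_rot: [[-0.0, 1.0, -0.001], [1.0, 0.0, 0.0], [0.0, -0.001, -1.0]]
ft_force: [1.1, -2.7, -2.0]
gripper_width: 0.005
grasp_force: 1.1
```

>>> apply_moves:
  commands:
    - [0.015,0,0,0]
    - [0.03,0,0,0]
    - [0.03,0,0,0]

```text
t: 4.75
eef_pos: [0.5498, -0.194, 0.0493]
tool_rot: [[0.001, 1.0, -0.0], [1.0, -0.001, -0.006], [-0.006, -0.0, -1.0]]
ft_force: [0.5, -9.2, -4.0]
gripper_width: 0.0
grasp_force: 4.8
```

>>> apply_moves:
  commands:
    - [0.02,0,0,0]
    - [0.04,0,0,0]
    - [0.04,0,0,0]
    - [0.04,0,0,0]

```text
t: 5.15
eef_pos: [0.5498, -0.194, 0.0494]
tool_rot: [[0.003, 1.0, 0.0], [1.0, -0.003, -0.015], [-0.015, 0.0, -1.0]]
ft_force: [1.9, -19.9, -6.6]
gripper_width: 0.003
grasp_force: 9.7
```

>>> apply_moves:
  commands:
    - [-0.25,0,0,0]
    - [-0.5,0,0,0]
    - [-0.5,0,-0.35,0]
    - [-0.5,0,-0.7,0]
    - [-0.5,0,-1,0]

```text
t: 5.65
eef_pos: [0.5498, -0.2452, 0.1714]
tool_rot: [[0.0, 1.0, 0.0], [1.0, -0.0, 0.002], [0.002, 0.0, -1.0]]
ft_force: [-0.0, 0.3, 0.2]
gripper_width: 0.003
grasp_force: 0.0
```

>>> apply_moves:
  commands:
    - [0,0,-0.35,0]
    - [0,0,-0.7,0]
    - [0,0,-1,0]
    - [0,0,-1,0]

```text
t: 6.05
eef_pos: [0.5516, -0.2458, 0.2971]
tool_rot: [[-0.001, 1.0, 0.011], [1.0, 0.001, -0.004], [-0.004, 0.011, -1.0]]
ft_force: [-0.0, 0.1, 0.6]
gripper_width: 0.004
grasp_force: 0.0
```

>>> apply_moves:
  commands:
    - [0.35,0,0,0]
    - [0.7,0.1,0,0]
    - [1,0.37,0,0]
    - [1,0.37,0,0]

```text
t: 6.45
eef_pos: [0.5958, -0.1203, 0.2871]
tool_rot: [[-0.008, 1.0, -0.003], [1.0, 0.008, 0.005], [0.005, -0.003, -1.0]]
ft_force: [-0.2, 0.3, 0.8]
gripper_width: 0.002
grasp_force: 0.0
```

>>> apply_moves:
  commands:
    - [0.35,0,0,0]
    - [0.7,0,0,0]
    - [1,0,0,0]
    - [1,0,0,0]

```text
t: 6.85
eef_pos: [0.5934, -0.0018, 0.2886]
tool_rot: [[-0.006, 1.0, -0.003], [1.0, 0.006, 0.003], [0.003, -0.003, -1.0]]
ft_force: [-0.4, 0.1, 0.1]
gripper_width: 0.004
grasp_force: 0.0
```

>>> apply_moves:
  commands:
    - [0.17,0,0,0]
    - [0.17,0,0,0]
    - [0.17,0,0,0]

```text
t: 7.15
eef_pos: [0.5941, 0.0134, 0.2889]
tool_rot: [[0.0, 1.0, -0.001], [1.0, -0.0, -0.0], [-0.0, -0.001, -1.0]]
ft_force: [-0.4, -0.1, 0.4]
gripper_width: 0.006
grasp_force: 0.0
```

Run:
```python
from h import *
import cv2,pickle
print(arm.state()['eef_pos'])
im=eyes.camera('scene')[:,:,::-1]; cv2.imwrite('pics/scene2.png',im)
cv2.imwrite('pics/d.png',cv2.resize(im[140:340,230:390],None,fx=3,fy=3,interpolation=cv2.INTER_CUBIC))
```

```text
[0.59405012 0.01343835 0.28886118]
```

View pics/d.png

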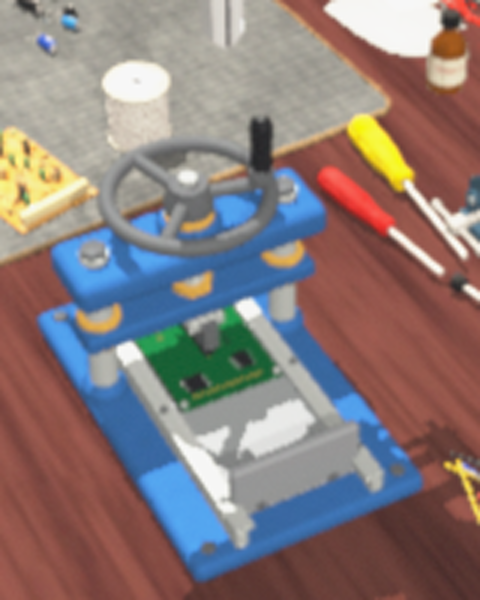

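The tray is home, the connector is under the ram, and the handle hasn't moved. Next I'll work out the circle rows, with the finger trailing behind the handle at 55 mm radius.

Run:
```python
import numpy as np,json
H=np.array([.547,-.013]);p=lambda a:H+.055*np.array([np.cos(np.radians(a)),np.sin(np.radians(a))])
for a0,a1,n in((30,-66,12),(-66,-162,12),(-162,-258,12),(-258,-318,10)):
    P=[(p(a)-p(a0))/.12 for a in np.linspace(a0,a1,n+1)[1:]]
    print(a0,a1,json.dumps([[round(float(d[1]),2),round(float(d[0]),2),0,0] for d in P]))
```

```text
30 -66 [[-0.06, 0.03, 0, 0], [-0.12, 0.05, 0, 0], [-0.18, 0.06, 0, 0], [-0.25, 0.06, 0, 0], [-0.31, 0.05, 0, 0], [-0.37, 0.04, 0, 0], [-0.43, 0.02, 0, 0], [-0.49, -0.02, 0, 0], [-0.54, -0.06, 0, 0], [-0.58, -0.1, 0, 0], [-0.62, -0.15, 0, 0], [-0.65, -0.21, 0, 0]]
-66 -162 [[-0.02, -0.06, 0, 0], [-0.04, -0.12, 0, 0], [-0.04, -0.19, 0, 0], [-0.04, -0.25, 0, 0], [-0.02, -0.31, 0, 0], [0.0, -0.37, 0, 0], [0.03, -0.43, 0, 0], [0.07, -0.48, 0, 0], [0.11, -0.53, 0, 0], [0.16, -0.57, 0, 0], [0.22, -0.6, 0, 0], [0.28, -0.62, 0, 0]]
-162 -258 [[0.06, -0.02, 0, 0], [0.13, -0.02, 0, 0], [0.19, -0.02, 0, 0], [0.25, -0.01, 0, 0], [0.31, 0.01, 0, 0], [0.37, 0.04, 0, 0], [0.42, 0.07, 0, 0], [0.47, 0.12, 0, 0], [0.51, 0.17, 0, 0], [0.55, 0.22, 0, 0], [0.57, 0.28, 0, 0], [0.59, 0.34, 0, 0]]
-258 -318 [[0.01, 0.05, 0, 0], [0.01, 0.1, 0, 0], [0.01, 0.14, 0, 0], [0.0, 0.19, 0, 0], [-0.01, 0.24, 0, 0], [-0.03, 0.28, 0, 0], [-0.05, 0.32, 0, 0], [-0.08, 0.36, 0, 0], [-0.11, 0.4, 0, 0], [-0.14, 0.44, 0, 0]]
```

>>> apply_moves:
  commands:
    - [0,0,0.2,0]
    - [0,0,0.4,0]
    - [0,0,0.55,0]
    - [0,0,0.62,0]
    - [0,0,0.62,0]

```text
t: 7.7
eef_pos: [0.5936, 0.0134, 0.2134]
tool_rot: [[0.001, 1.0, -0.003], [1.0, -0.001, 0.0], [0.0, -0.003, -1.0]]
ft_force: [-0.2, -0.1, -0.1]
gripper_width: 0.003
grasp_force: 0.0
```

>>> apply_moves:
  commands:
    - [-0.06,0.03,0,0]
    - [-0.12,0.05,0,0]
    - [-0.18,0.06,0,0]
    - [-0.25,0.06,0,0]
    - [-0.31,0.05,0,0]
    - [-0.37,0.04,0,0]
    - [-0.43,0.02,0,0]
    - [-0.49,-0.02,0,0]
    - [-0.54,-0.06,0,0]
    - [-0.58,-0.1,0,0]
    - [-0.62,-0.15,0,0]
    - [-0.65,-0.21,0,0]

```text
t: 8.9
eef_pos: [0.568, -0.0526, 0.2153]
tool_rot: [[-0.008, 1.0, -0.002], [1.0, 0.008, 0.022], [0.022, -0.002, -1.0]]
ft_force: [-0.6, 30.7, 4.6]
gripper_width: 0.005
grasp_force: 14.8
```

Run:
```python
from h import *
import cv2
im=eyes.camera('scene')[:,:,::-1]; im2=eyes.camera('side')[:,:,::-1]
a=cv2.resize(im[140:240,240:390],None,fx=4,fy=4); b=cv2.resize(im2[170:310,250:400],None,fx=4,fy=4)[:400]
cv2.imwrite('pics/e.png',a); cv2.imwrite('pics/f.png',b)
```

```text
(no output)
```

View pics/e.png

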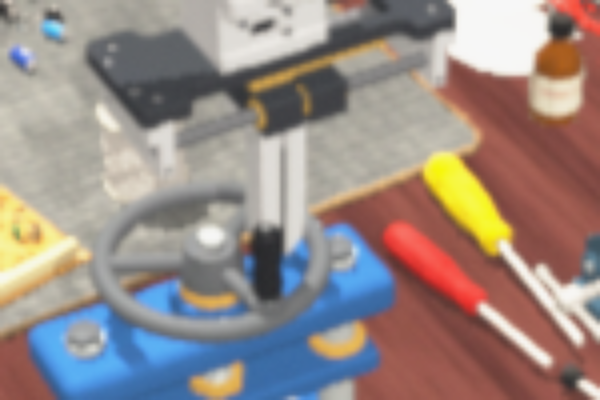

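The finger's flat face is now pressing the handle radially, at 31 N. I'll back off, see where the handle stands, and turn the finger with the circle from here.

>>> apply_moves:
  commands:
    - [0.08,0,0,0]
    - [0.15,0,0,0]
    - [0.25,0.05,0,0]

```text
t: 9.3
eef_pos: [0.5752, -0.0344, 0.2153]
tool_rot: [[0.002, 1.0, 0.001], [1.0, -0.002, -0.002], [-0.002, 0.001, -1.0]]
ft_force: [0.3, -0.3, 0.3]
gripper_width: 0.006
grasp_force: 0.0
```

Run:
```python
from h import *
H=np.array([.547,-.013])
for u,v,z in((306.5,199,.243),(307,213,.2)):
    p=onz('scene',u,v,z); d=p[:2]-H; print(p,np.linalg.norm(d),np.degrees(np.arctan2(d[1],d[0])))
s=arm.state(); print(s['t'],s['eef_pos'],s['joints'])
```

```text
[ 0.54959463 -0.07781337  0.243     ] 0.06486527883737733 -87.7075402023033
[ 0.55272446 -0.0726329   0.2       ] 0.0599070273767626 -84.51669386044418
9.3 [ 0.5752071  -0.03442942  0.21528206] [-0.15709446  0.14366107  1.2892714  -0.00177001  1.70771445 -0.1556971 ]
```

```bash
cat > seg.py <<'E'
import numpy as np,json,sys
H=np.array([.547,-.013])
# handle angle a -> finger centre for lag L mm; yaw psi = cw turn from the pose 'tool y = world x' (= -90-a), minus k*180
def pose(a,L=.0215):
    r=np.radians(a); R=np.array([np.cos(r),np.sin(r)]); T=np.array([np.sin(r),-np.cos(r)])
    return H+.055*R-L*T
def seg(xy0,psi0,angs,off=0,L=.0215):
    q=np.radians(psi0); ty=np.array([np.cos(q),-np.sin(q)]); tx=np.array([np.sin(q),np.cos(q)])
    out=[]
    for a in angs:
        p=pose(a,L); psi=-90-a-off; d=(p-xy0)/.12
        out.append([round(float(d@tx),2),round(float(d@ty),2),0,round((psi-psi0)/90,2)])
    o=np.array(out[-1]); xy=xy0+.12*(o[0]*tx+o[1]*ty); ps=psi0+90*o[3]
    print(json.dumps(out),'\n end',xy.round(4).tolist(),round(ps,2)); return xy,ps
E
python3 - <<'E'
from seg import *
xy,ps=np.array([.5821,-.0669]),0
for i in range(2):
    n=[10,8][i]; xy,ps=seg(xy,ps,[-84-6.7*(10*i+k+1) for k in range(n)])
E
```

```text
[[-0.01, -0.12, 0, 0.01], [-0.03, -0.17, 0, 0.08], [-0.04, -0.23, 0, 0.16], [-0.04, -0.29, 0, 0.23], [-0.04, -0.35, 0, 0.31], [-0.03, -0.4, 0, 0.38], [-0.01, -0.46, 0, 0.45], [0.01, -0.51, 0, 0.53], [0.04, -0.56, 0, 0.6], [0.07, -0.61, 0, 0.68]] 
 end [0.5089, -0.0585] 61.2
[[-0.01, -0.05, 0, 0.07], [-0.03, -0.11, 0, 0.15], [-0.03, -0.17, 0, 0.22], [-0.03, -0.22, 0, 0.3], [-0.02, -0.28, 0, 0.37], [-0.01, -0.34, 0, 0.44], [0.02, -0.39, 0, 0.52], [0.04, -0.44, 0, 0.59]] 
 end [0.4877, -0.0099] 114.3
```

>>> apply_moves:
  commands:
    - [-0.1,0.06,0,0]
    - [-0.2,0.06,0,0]
    - [-0.27,0.06,0,0]
    - [-0.27,0.06,0,0]

```text
t: 9.7
eef_pos: [0.5824, -0.0682, 0.2148]
tool_rot: [[0.003, 1.0, -0.0], [1.0, -0.003, -0.001], [-0.001, -0.0, -1.0]]
ft_force: [0.4, -0.0, -1.0]
gripper_width: 0.004
grasp_force: 0.0
```

>>> apply_moves:
  commands:
    - [-0.01,-0.12,0,0.01]
    - [-0.03,-0.17,0,0.08]
    - [-0.04,-0.23,0,0.16]
    - [-0.04,-0.29,0,0.23]
    - [-0.04,-0.35,0,0.31]
    - [-0.03,-0.4,0,0.38]
    - [-0.01,-0.46,0,0.45]
    - [0.01,-0.51,0,0.53]
    - [0.04,-0.56,0,0.6]
    - [0.07,-0.61,0,0.68]

```text
t: 10.7
eef_pos: [0.51, -0.0585, 0.2154]
tool_rot: [[0.879, 0.476, 0.003], [0.476, -0.879, -0.001], [0.002, 0.003, -1.0]]
ft_force: [1.8, -2.2, -0.7]
gripper_width: 0.007
grasp_force: 1.4
```

>>> apply_moves:
  commands:
    - [-0.01,-0.05,0,0.07]
    - [-0.03,-0.11,0,0.15]
    - [-0.03,-0.17,0,0.22]
    - [-0.03,-0.22,0,0.3]
    - [-0.02,-0.28,0,0.37]
    - [-0.01,-0.34,0,0.44]
    - [0.02,-0.39,0,0.52]
    - [0.04,-0.44,0,0.59]

```text
t: 11.5
eef_pos: [0.4879, -0.0103, 0.2155]
tool_rot: [[0.909, -0.418, 0.001], [-0.418, -0.909, -0.002], [0.002, 0.002, -1.0]]
ft_force: [1.0, -2.9, -0.4]
gripper_width: 0.004
grasp_force: 1.3
```

Run:
```python
from h import *
import cv2
s=arm.state(); print(s['t'],s['eef_pos'],s['joints'][5],s['ft_force'])
im=eyes.camera('scene')[:,:,::-1]; im2=eyes.camera('side')[:,:,::-1]
a=cv2.resize(im[140:240,240:340],None,fx=4,fy=4); b=cv2.resize(im2[180:280,260:360],None,fx=4,fy=4)
cv2.imwrite('pics/g.png',np.hstack([a,b]))
```

```text
11.5 [ 0.48794268 -0.01032152  0.21551281] 1.8655689095596475 [ 0.99342143 -2.87778376 -0.42471416]
```

View pics/g.png

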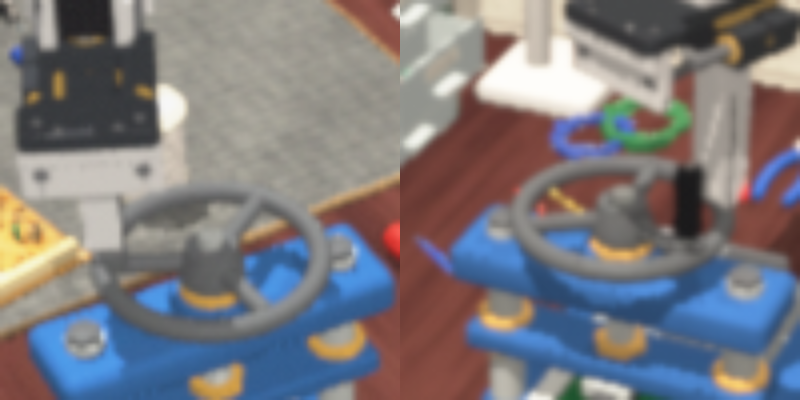

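The wheel is turning smoothly at about 3 N, with the handle ahead of the finger at about -204°. Now I'll back off and turn the tool 180° back.

>>> apply_moves:
  commands:
    - [0,0.08,0,0]
    - [0,0.17,0,0]
    - [0,0.17,0,-0.09]
    - [0,0.17,0,-0.18]
    - [0,0.17,0,-0.27]
    - [0,0.17,0,-0.36]
    - [0,0.17,0,-0.45]
    - [0,0.17,0,-0.54]
    - [0,0.17,0,-0.63]
    - [0,0.17,0,-0.72]
    - [0,0.17,0,-0.81]
    - [0,0.17,0,-0.9]

```text
t: 12.8
eef_pos: [0.4792, -0.0286, 0.2151]
tool_rot: [[0.544, 0.839, -0.0], [0.839, -0.544, 0.0], [-0.0, -0.0, -1.0]]
ft_force: [0.3, 0.1, 0.5]
gripper_width: 0.007
grasp_force: 0.0
```

>>> apply_moves:
  commands:
    - [0,0,0,-0.09]
    - [0,0,0,-0.18]
    - [0,0,0,-0.27]
    - [0,0,0,-0.36]
    - [0,0,0,-0.45]
    - [0,0,0,-0.54]
    - [0,0,0,-0.63]
    - [0,0,0,-0.72]
    - [0,0,0,-0.81]
    - [0,0,0,-0.9]
    - [0,0,0,-0.99]
    - [0,0,0,-1]

```text
t: 14.0
eef_pos: [0.4793, -0.0286, 0.2151]
tool_rot: [[-0.836, 0.549, -0.0], [0.549, 0.836, -0.0], [0.0, -0.0, -1.0]]
ft_force: [-0.1, -0.2, 0.5]
gripper_width: 0.006
grasp_force: 0.0
```

>>> apply_moves:
  commands:
    - [0,0,0,-0.09]
    - [0,0,0,-0.1]
    - [0,0,0,-0.1]

```text
t: 14.3
eef_pos: [0.4795, -0.028, 0.2151]
tool_rot: [[-0.91, 0.415, 0.0], [0.415, 0.91, 0.0], [-0.0, 0.0, -1.0]]
ft_force: [-0.6, 0.0, -0.1]
gripper_width: 0.003
grasp_force: 0.0
```

Run:
```python
from seg import *
from rig import arm
s=arm.state(); print(s['t'],s['eef_pos'],s['joints'][5])
q=np.radians(114.3); xy=np.array([.4877,-.0099])+.12*.17*np.array([np.cos(q),-np.sin(q)]); ps=-65.7; print(xy)
R=s['tool_rot']; print('psi',np.degrees(np.arctan2(-R[1][1],R[0][1])))
a=-204
print(seg(xy,ps,[a,a],180,.0225)); 
xy,ps=seg(xy,ps,[a+5,a-2]+[a-2-6.7*(k+1) for k in range(9)],180)
xy,ps=seg(xy,ps,[a-2-6.7*(k+10) for k in range(10)],180)
```

```text
14.3 [ 0.47946195 -0.02801     0.21508102] -1.319379897551466
[ 0.47930511 -0.02849263]
psi -65.48290423112515
[[-0.0, 0.16, 0, -0.0], [-0.0, 0.16, 0, -0.0]] 
 end [0.4872, -0.011] -65.7
(array([ 0.48720618, -0.01099368]), np.float64(-65.7))
[[-0.02, 0.13, 0, -0.06], [0.0, 0.18, 0, 0.02], [0.02, 0.24, 0, 0.09], [0.03, 0.3, 0, 0.17], [0.03, 0.35, 0, 0.24], [0.03, 0.41, 0, 0.32], [0.02, 0.47, 0, 0.39], [-0.0, 0.52, 0, 0.47], [-0.02, 0.58, 0, 0.54], [-0.05, 0.62, 0, 0.61], [-0.09, 0.67, 0, 0.69]] 
 end [0.5222, 0.0403] -3.6
[[0.02, 0.05, 0, 0.07], [0.03, 0.11, 0, 0.15], [0.04, 0.17, 0, 0.22], [0.03, 0.22, 0, 0.3], [0.02, 0.28, 0, 0.37], [0.01, 0.34, 0, 0.45], [-0.01, 0.39, 0, 0.52], [-0.04, 0.44, 0, 0.59], [-0.07, 0.49, 0, 0.67], [-0.11, 0.53, 0, 0.74]] 
 end [0.5865, 0.0312] 63.0
```

>>> apply_moves:
  commands:
    - [-0.01,0.1,0,-0.02]
    - [0,0.18,0,0.02]
    - [0.02,0.24,0,0.09]
    - [0.03,0.3,0,0.17]
    - [0.03,0.35,0,0.24]
    - [0.03,0.41,0,0.32]
    - [0.02,0.47,0,0.39]
    - [0,0.52,0,0.47]
    - [-0.02,0.58,0,0.54]
    - [-0.05,0.62,0,0.61]
    - [-0.09,0.67,0,0.69]

```text
t: 15.4
eef_pos: [0.5216, 0.0423, 0.2149]
tool_rot: [[-0.058, 0.998, -0.003], [0.998, 0.058, 0.001], [0.001, -0.003, -1.0]]
ft_force: [-2.8, 0.2, 0.6]
gripper_width: 0.003
grasp_force: 1.6
```

>>> apply_moves:
  commands:
    - [0.02,0.05,0,0.07]
    - [0.03,0.11,0,0.15]
    - [0.04,0.17,0,0.22]
    - [0.03,0.22,0,0.3]
    - [0.02,0.28,0,0.37]
    - [0.01,0.34,0,0.45]
    - [-0.01,0.39,0,0.52]
    - [-0.04,0.44,0,0.59]
    - [-0.07,0.49,0,0.67]
    - [-0.11,0.53,0,0.74]

```text
t: 16.4
eef_pos: [0.5874, 0.035, 0.2149]
tool_rot: [[0.892, 0.452, 0.0], [0.452, -0.892, 0.004], [0.002, -0.004, -1.0]]
ft_force: [0.2, 4.1, 0.5]
gripper_width: 0.005
grasp_force: 1.9
```

```bash
cat > hd.py <<'E'
from h import *
import cv2
def blob(im,n,box):
    # black grip: dark pixels in box; print components with mean/top/bottom
    x0,y0,x1,y1=box; g=im[y0:y1,x0:x1].max(axis=2); m=(g<58).astype(np.uint8)
    k,l,st,ce=cv2.connectedComponentsWithStats(m)
    for i in range(1,k):
        if st[i,4]>25: print(n,'bbox',st[i,0]+x0,st[i,1]+y0,st[i,2:5],'c',(ce[i]+[x0,y0]).round(2),onz(n,*(ce[i]+[x0,y0]),.2225).round(4))
E
python3 - <<'E'
from hd import *
from seg import *
s=arm.state(); print(s['t'],s['eef_pos'],s['ft_force'],s['joints'][5])
for n,f,box in(('scene','scene2',(300,170,335,210)),('side','side1',(285,195,315,230))):
    print('ref');blob(cv2.imread(f'pics/{f}.png'),n,box)
    im=eyes.camera(n)[:,:,::-1]; cv2.imwrite(f'pics/{n}3.png',im); print('now'); blob(im,n,(box[0]-30,box[1]-20,box[2]+30,box[3]+20))
seg(np.array([.5865,.0312]),63.0,[-333.3-4*(k+1) for k in range(8)],180)
E
```

```text
16.4 [0.58742516 0.03504034 0.21485786] [0.15980713 4.06082352 0.53461548] 1.0636262786622626
ref
scene bbox 314 181 [ 6 16 89] c [316.58 188.43] [ 0.5973 -0.0344  0.2225]
now
scene bbox 301 171 [ 6 16 77] c [303.96 178.81] [0.5897 0.0093 0.2225]
ref
side bbox 294 207 [ 6 16 76] c [296.51 214.57] [ 0.5984 -0.0216  0.2225]
now
[[0.01, 0.03, 0, 0.05], [0.02, 0.07, 0, 0.09], [0.03, 0.1, 0, 0.14], [0.03, 0.14, 0, 0.18], [0.03, 0.17, 0, 0.23], [0.03, 0.2, 0, 0.27], [0.03, 0.24, 0, 0.31], [0.02, 0.27, 0, 0.36]] 
 end [0.6033, 0.0034] 95.4
```

>>> apply_moves:
  commands:
    - [0.01,0.03,0,0.05]
    - [0.02,0.07,0,0.09]
    - [0.03,0.1,0,0.14]
    - [0.03,0.14,0,0.18]
    - [0.03,0.17,0,0.23]
    - [0.03,0.2,0,0.27]
    - [0.03,0.24,0,0.31]
    - [0.02,0.27,0,0.36]
    - [0.02,0.27,0,0.36]
    - [0.02,0.27,0,0.36]

```text
t: 17.5
eef_pos: [0.6039, 0.005, 0.2151]
tool_rot: [[0.996, -0.091, 0.001], [-0.091, -0.996, 0.001], [0.001, -0.001, -1.0]]
ft_force: [2.2, 3.0, -0.3]
gripper_width: 0.006
grasp_force: 1.2
```

Run:
```python
from hd import *
from seg import *
s=arm.state(); print(s['t'],s['eef_pos'],s['ft_force'],s['joints'][5])
for n,box in(('scene',(290,150,345,225)),('side',(265,180,335,245))):
    im=eyes.camera(n)[:,:,::-1]; cv2.imwrite(f'pics/{n}4.png',im); blob(im,n,box)
seg(np.array([.6033,.0034]),95.4,[-365.3-2*(k+1) for k in range(5)],180)
```

```text
17.5 [0.60388735 0.00496463 0.2150835 ] [ 2.20112784  2.95560192 -0.32790994] 1.575912824680949
scene bbox 312 178 [ 6 16 90] c [314.46 185.42] [ 0.5984 -0.0229  0.2225]
side bbox 298 180 [ 8  7 33] c [300.85 182.39] [ 0.6598 -0.1872  0.2225]
[[0.01, 0.02, 0, 0.02], [0.02, 0.03, 0, 0.04], [0.02, 0.05, 0, 0.07], [0.02, 0.07, 0, 0.09], [0.03, 0.08, 0, 0.11]] 
 end [0.606, -0.0065] 105.3
```

>>> apply_moves:
  commands:
    - [0.01,0.02,0,0.02]
    - [0.02,0.03,0,0.04]
    - [0.02,0.05,0,0.07]
    - [0.02,0.07,0,0.09]
    - [0.03,0.08,0,0.11]
    - [0.03,0.08,0,0.11]
    - [0.03,0.08,0,0.11]

```text
t: 18.3
eef_pos: [0.606, -0.0062, 0.2151]
tool_rot: [[0.964, -0.264, -0.001], [-0.264, -0.964, -0.001], [-0.001, 0.001, -1.0]]
ft_force: [-0.7, 0.9, 0.5]
gripper_width: 0.003
grasp_force: 0.4
```

Run:
```python
from hd import *
from seg import *
s=arm.state(); print(s['t'],s['eef_pos'],s['ft_force'])
im=eyes.camera('scene')[:,:,::-1]; cv2.imwrite('pics/scene5.png',im); blob(im,'scene',(290,150,345,225))
```

```text
18.3 [ 0.60599558 -0.00619618  0.21511597] [-0.6589565   0.8792085   0.48124374]
scene bbox 313 180 [ 7 16 86] c [316.28 187.83] [ 0.5977 -0.0322  0.2225]
```

About 2.3 mm (2.4°) remains. I'll lift clear and measure it unobstructed in both views.

>>> apply_moves:
  commands:
    - [0,-0.15,0,0]
    - [0,-0.3,0,0]
    - [0,-0.3,-0.35,0]
    - [0,-0.3,-0.7,0]
    - [0,-0.3,-1,0]
    - [0,-0.3,-1,0]

```text
t: 18.95
eef_pos: [0.6176, 0.0307, 0.3424]
tool_rot: [[0.965, -0.262, 0.013], [-0.262, -0.965, -0.001], [0.012, -0.003, -1.0]]
ft_force: [-0.2, 0.5, 0.5]
gripper_width: 0.001
grasp_force: 0.0
```

Run:
```python
from hd import *
print(arm.state()['eef_pos'])
H=np.array([.547,-.013,0])
for n,f,box,tb in(('scene','scene2',(290,150,345,225),(311,178,323,194)),('side','side1',(265,185,335,245),(290,203,303,219))):
    im=np.ascontiguousarray(eyes.camera(n)[:,:,::-1]); cv2.imwrite(f'pics/{n}6.png',im); ref=cv2.imread(f'pics/{f}.png')
    for nm,i in(('ref',ref),('now',im)): print(nm); blob(i,n,box)
    # upsampled template match of grip
    K=8; up=lambda a:cv2.resize(a,None,fx=K,fy=K,interpolation=cv2.INTER_CUBIC)
    x0,y0,x1,y1=tb; r=cv2.matchTemplate(up(im[y0-10:y1+10,x0-10:x1+10]),up(ref[y0:y1,x0:x1]),cv2.TM_CCOEFF_NORMED)
    _,v,_,p=cv2.minMaxLoc(r); print('shift px',p[0]/K-10,p[1]/K-10,v)
    for d in (0,1,2,3,4,5,6):
        a=np.radians(-15+d); b=np.radians(-15); q=lambda t:np.array(proj(n,np.array([.547+.055*np.cos(t),-.013+.055*np.sin(t),.2225])))
        print(d,(q(a)-q(b)).round(2),end=' ')
    print()
```

```text
[0.61759778 0.03068472 0.34243725]
ref
scene bbox 314 181 [ 6 16 89] c [316.58 188.43] [ 0.5973 -0.0344  0.2225]
now
scene bbox 314 182 [ 6 15 76] c [316.29 188.51] [ 0.5966 -0.0343  0.2225]
shift px -0.25 0.125 0.9806027412414551
0 [0. 0.] 1 [-0.11 -0.26] 2 [-0.23 -0.53] 3 [-0.35 -0.79] 4 [-0.49 -1.04] 5 [-0.63 -1.3 ] 6 [-0.77 -1.56] 
ref
side bbox 294 207 [ 6 16 76] c [296.51 214.57] [ 0.5984 -0.0216  0.2225]
now
side bbox 294 208 [ 6 15 67] c [295.88 215.48] [ 0.5979 -0.017   0.2225]
shift px -0.75 0.125 0.9934512972831726
0 [0. 0.] 1 [-0.25  0.16] 2 [-0.5   0.31] 3 [-0.74  0.47] 4 [-0.98  0.64] 5 [-1.21  0.8 ] 6 [-1.44  0.97]
```

The two views disagree (0 to 2.5° short), so I'll repeat the original overhead wrist view for a finer reading.

>>> apply_moves:
  commands:
    - [-0.15,0.1,0,-0.09]
    - [-0.3,0.2,0,-0.18]
    - [-0.46,0.37,0.04,-0.27]
    - [-0.46,0.37,0.08,-0.36]
    - [-0.46,0.37,0.08,-0.45]
    - [-0.46,0.37,0.08,-0.54]
    - [-0.46,0.37,0.08,-0.63]
    - [-0.46,0.37,0.08,-0.72]
    - [-0.46,0.37,0.08,-0.81]
    - [-0.46,0.37,0.08,-0.9]
    - [-0.46,0.37,0.08,-0.99]
    - [-0.46,0.37,0.08,-1]

```text
t: 20.25
eef_pos: [0.5503, 0.0014, 0.3227]
tool_rot: [[0.263, 0.965, -0.005], [0.965, -0.263, 0.0], [-0.001, -0.005, -1.0]]
ft_force: [-0.3, 0.4, -0.2]
gripper_width: 0.006
grasp_force: 0.0
```

>>> apply_moves:
  commands:
    - [0,0,0,-0.09]
    - [0,0,0,-0.17]
    - [0,0,0,-0.17]
    - [0,0,0,-0.17]
    - [0,0,0,-0.17]

```text
t: 20.75
eef_pos: [0.5508, 0.001, 0.3249]
tool_rot: [[0.002, 1.0, -0.001], [1.0, -0.002, 0.0], [0.0, -0.001, -1.0]]
ft_force: [-0.0, 0.3, -0.9]
gripper_width: 0.004
grasp_force: 0.0
```

Run:
```python
from hd import *
import pickle
np.set_printoptions(precision=4,suppress=True)
c0=pickle.load(open('c1.pkl','rb'))['wrist']; c1=eyes.get_calibration('wrist')
im=np.ascontiguousarray(eyes.camera('wrist')[:,:,::-1]); ref=cv2.imread('pics/wrist1.png'); cv2.imwrite('pics/wrist7.png',im)
print(arm.state()['eef_pos'])
K=8; up=lambda a:cv2.resize(a,None,fx=K,fy=K,interpolation=cv2.INTER_CUBIC)
def sh(tb,m=12):
    x0,y0,x1,y1=tb; r=cv2.matchTemplate(up(im[y0-m:y1+m,x0-m:x1+m]),up(ref[y0:y1,x0:x1]),cv2.TM_CCOEFF_NORMED)
    _,v,_,p=cv2.minMaxLoc(r); return np.array([p[0]/K-m,p[1]/K-m]),v
S={}
for nm,tb in(('handle',(374,254,404,296)),('hub',(310,241,333,264)),('colL',(228,228,252,252)),('colR',(392,230,416,254))):
    S[nm],v=sh(tb); print(nm,S[nm],v)
def ang(c,sh_h,sh_u):
    T=wonz(c,*(np.array([393,286])+sh_h),.245); H=wonz(c,*(np.array([321,252])+sh_u),.204); d=T-H; return T,H,np.degrees(np.arctan2(d[1],d[0]))
z=np.zeros(2); print(ang(c0,z,z),ang(c1,S['handle'],S['hub']))
s=cv2.hconcat([cv2.resize(i[170:340,220:420],None,fx=2,fy=2,interpolation=cv2.INTER_CUBIC) for i in(ref,im)]); cv2.imwrite('pics/z.png',s)
```

```text
[0.5508 0.0009 0.3251]
handle [ 0.875 -0.125] 0.982850968837738
hub [0.    1.625] 0.9973351359367371
colL [-0.125  1.5  ] 0.9904187321662903
colR [0.375 1.125] 0.990638256072998
(array([ 0.6022, -0.0275,  0.245 ]), array([ 0.5472, -0.0126,  0.204 ]), np.float64(-15.126037003705306)) (array([ 0.6029, -0.0261,  0.245 ]), array([ 0.5474, -0.0127,  0.204 ]), np.float64(-13.508208691686812))
```

View pics/z.png

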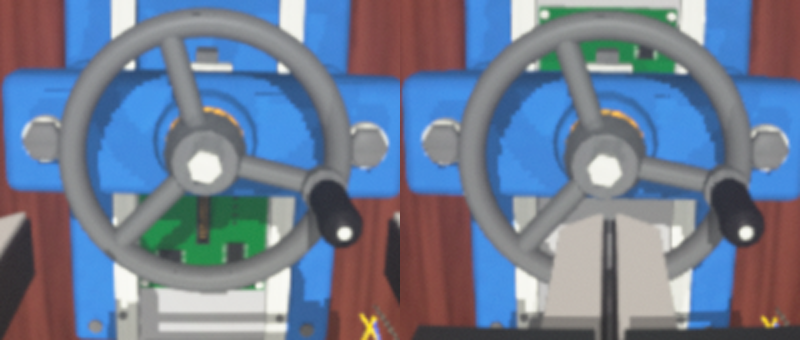

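The overhead comparison (before on the left, now on the right) shows the handle and spokes back at their starting angles, about 1.6° short of a full turn. That is 0.03 mm of ram travel and errs on the not-too-deep side. The tray is home and the arm is clear, so I'm handing in.

```bash
python3 -c "
from rig import close_job
print(close_job())"
```

```text
the job is handed in; nothing more can be done
None
```

I pushed the tray in against its stop, turned the wheel one full clockwise turn (measured about 1.6° short, so the connector is seated to within about 0.03 mm), and handed the job in at about 21 s with the arm clear.

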